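Unlock the sloping-front tea box

TASK

Open the wooden tea box: push its big wing knob in against the spring, turn it clockwise as far as it goes while it is in, and let it come right back out so that it locks into its second notch. Then slide the steel bolt beside it all the way down the slope so that the lid springs ajar, and leave the gaiwan, the pitcher and the two cups standing where they are.

Things in the scene. Friction and masses are not known exactly. Their poses are not given: they have to be found in the camera images.
- lock_plate: Steel lock plate on the tea box's front, which slopes 32 degrees from level. Origin: middle of the sloping face; the plate's surface is 1.5 mm above it. Axes: x straight up the slope, y level, to the left, z square out of the slope, 32 degrees from vertical. Coordinates below are in this frame, mm. On it: a push-and-turn knob with its axis at (0, 40) and a slide bolt along x at y = -51.
- tea_box: The fixed wooden box, 240 mm deep, 260 mm wide, 124 mm high. Origin: centre of its underside. x away from the sloping front, towards the lid's hinge; y to the left; z up. Its slope starts 45 mm up at the near edge and is 150 mm long; the level lid lies behind it.
- knob_grip (a point): Centre of the knob's grip, on its axis, 58 mm out. The grip is a flat wooden wing 58 mm long, 16 thick, 30 high (43 to 73 mm out) on a round steel disc 68 mm across whose outer face is 43 mm out. Axes turn with the knob: y along the wing, x across it, z outwards. At the start the wing lies along the plate's y. A fixed steel collar, 74 mm across and 25 high, rings the neck below the disc.
- knob_arm_tip (a point): Tip of the knob's steel arm (12 mm wide, 6 thick, reaching 70 mm from the axis, 14 to 20 mm out), which comes through a slot in the collar. At the start it points at the bolt, just below the bolt's foot, so the bolt cannot slide. The slot has a notch at each end of its travel: the knob turns only while pushed in.
- knob_press (a joint): How far the knob is pushed in towards the plate, m: 0 = fully out (as at the start), 0.011 = fully in. It must be in by more than 0.007 to turn. A spring pushes it out with about 6 N when out and 11 N when fully in, so it comes out by itself when let go, if the arm is opposite a notch.
- knob_turn (a joint): Turn of the knob, rad, growing clockwise as seen by someone looking at the plate from outside: 0 = locked notch (start), 1.047 (60 degrees) = end stop, in the middle of the second notch. The arm springs back out into the second notch if the turn is more than about 0.9.
- bolt_grip (a point): Middle of the bolt's upright steel tab, at (-11, -51, 38) when shut. The tab is 24 mm wide along y, 14 mm along x, and stands 15 to 54 mm out. The bolt is a flat bar 22 mm wide; a fixed strap 20 mm high crosses it 22 to 36 mm up the slope from the plate's origin. A guide rail 12 mm high runs along its right side. Axes as the plate's.
- bolt_foot (a point): End of the bolt's side foot, which reaches from the bar towards the knob; (14, -12, 12) when shut, 12 mm wide along x, 20 mm high. It would meet the knob's arm if the bolt were slid before the knob is turned.
- bolt (a joint): Travel of the bolt down the slope (along the plate's -x), m: 0 = shut, over the lid's hasp; 0.034 = fully drawn. It needs about 3 N and stays where it is left.
- lid (a joint): Opening of the box's lid, rad: 0 = shut. The lid is the level top of the box, 260 mm wide and 113 mm deep, from the upper edge of the slope back to its hinge at the far side; a spring lifts it to about 0.45 to 0.5 by itself once the bolt is drawn by 0.022 or more.
- gaiwan: White lidded tea bowl on its saucer, 112 mm across, 96 mm high, loose, beside the box. Origin: centre of its underside. Not to be disturbed.
- pitcher: Ribbed glass pitcher, 80 mm across, 100 mm high, with a handle 68 mm from its axis on its y side, loose, beside the box. Origin: centre of its underside. Not to be disturbed.
- cup0: Celadon tea cup, 68 mm across, 45 mm high, loose, on the left in front of the box. Origin: centre of its underside. Not to be disturbed.
- cup1: A cup like cup0, on the right in front of the box. Not to be disturbed.

How it is judged:
By the outcome, as a careful person would: the job done as asked, in the order asked, and still so for the second after the job is handed in, with the robot touching nothing.
It also fails if it takes over 43 s, if anything falls off the work surface, if the arm or the gripper's body presses on something with over 40 N, if the wrist force passes 120 N, or if a joint passes its speed limit or range.

ROBOT

A 6-joint arm with a two-finger parallel gripper is mounted at the origin on the work surface. World frame = base frame: x ahead of the robot, y to its left, z up, the work surface at z = 0. Lengths are in m, angles in degrees, forces in N, time in s.
With the tool pointing down it reaches from about 0.4 to 0.825 m from the base axis. Payload 7 kg.
Tool frame: the origin (TCP) lies midway between the tips of the shut fingers; the grasp point (between the pads) lies r.grip_depth behind it (r.grip_depth is the distance from the TCP to the grasp point, in m); z points along the fingers, y is the direction in which the jaws open and shut (so a half turn about z gives the same grasp; the last joint's range is limited). The gripper opens to 88 mm and grips with 3 to 60 N. Pads are 19 mm wide; open, the fingers measure 130 mm over their backs; the gripper's body (78 mm by 193 mm) begins 47 mm behind the grasp point.
Start: joints at [88.642, 20.546, 0.682, 0, -70.136, -16.507], TCP at [0.207, 0.642, 0.227] pointing down, gripper open.
Joint ranges: [-176.03, 176.03], [-82.01, 121.73], [-58.28, 71.71], [-173.87, 95.51], [-174.79, -0.11], [-173.66, 173.66]. Speed limits (degrees/s): [136.94, 136.94, 172.46, 180, 180, 180].

INTERFACE

Orientations are given as [roll, pitch, yaw] about the fixed x, y, z axes, in that order (R = Rz(yaw) Ry(pitch) Rx(roll)).
In Python, from plant import r, imaging, close_job gives the robot as it stands.
- The arm moves only by the tool step_arm, never from a script. Its argument "commands" is a list of rows, each a list of 2 entries, a list of its own where there are three numbers: the shift along the tool's x, y, z in mm, then the turn about the tool's z in degrees. In form: [[[x, y, z], twist], ...]. A call has 1 to 20 rows; each row shifts and turns the commanded pose from where the row before left it, along the tool's axes as they then stand; what a row does not reach is not made up. A row lasts 1/8 s, in which the tool goes at most 62.5 mm and 10.7 degrees, less where a joint would pass 70% of its speed; a pose out of reach is approached as far as the arm can. A call with a gripper value outside its range is refused whole. "gripper" is the closure, from 0 (fully open) to 1 (shut), set as the call begins (left out, the last holds). The fingers move at their own pace and stop on an object; "grip_force" is the grip in N (left out, the last holds). Time passes only in rows, so rows that do not move let the fingers close. It gives the time, the measured TCP pose, the force and the opening at its end, in the units of the state.
- r.get_state(): the state, without advancing time (a new reading comes with each control period).
- imaging.capture(name): name is "scene" or "top" or "wrist"; returns a dict with "img" (384x512x3 uint8, red, green, blue), "z_map" (384x512 float32, m along the optical axis (not along the pixel's ray), 0 where there is no reading), "vfov" (degrees; the focal length in pixels is half the picture's height over the tangent of half this angle, whatever the lens; pixels are square), "cx", "cy" (the principal point, pixels), "extrinsics" (4x4, takes a point from camera to world coordinates); the wrist camera has in their place "T_tool_cam" (4x4, takes a point from camera to tool coordinates, whose origin is the TCP and whose axes are the flange's). Camera axes: x right, y down, z forward; pixel columns grow to the right and rows downward; lengths in m; the calibration is good to about 2 mm. A picture is of the moment at which its call begins: read the wrist's pose just before it.
- close_job(): hands the job in, once; it reports no verdict.
The state is a dict: "time_s": time; "joints": joint angles; "qd": joint speeds; "joint_torque": joint torques, N m; "tcp_pos": TCP position; "eef_rot": TCP orientation; "contact_force": force on the tool from outside, world axes, zero at the start; "moment": the same for the moment, N m; "gripper_width": finger opening in m.
Only numpy, scipy, OpenCV 4.12 (cv2) and the standard library are available. Lean on these libraries where they do the work, as an engineer would, in place of code of your own. Each camera call takes 0.05 s, during which the arm holds its last target.

## Working session

There is one attempt and no reset: what is moved stays moved. The work goes in short steps, Python scripts to look and compute and a tool call to move; the robot and the scene stay as the last step left them, time stands still between calls to the robot, and variables do not carry over. Pictures are saved under pics/ and viewed, and the job is handed in when it is done.

Besides the shell and the picture viewer there is one more tool, called after ">>>" by a JSON object that holds its "fn" and its "kwargs", one argument or row to a line. step_arm: Moves the arm, as the interface text tells. Its arguments: {"type":"object","properties":{"commands":{"type":"array","items":{"type":"array"}},"gripper":{"type":"number"},"grip_force":{"type":"number"}},"required":["commands"]}

```bash
ls; mkdir -p pics
python3 - <<'E'
from plant import r, imaging
import cv2,numpy as np
print(r.get_state(), r.grip_depth)
for n in ["scene","top"]:
    c=imaging.capture(n); cv2.imwrite(f"pics/{n}0.png",c["img"][:,:,::-1]); np.savez(f"{n}0.npz",**c)
    print(n,c["vfov"],c["cx"],c["cy"],c["extrinsics"])
E
```

```text
pics
{'time_s': 0.0, 'joints': array([ 8.86422445e+01,  2.05911160e+01,  6.33873154e-01, -2.02435675e-02,
       -7.01341700e+01, -1.65081856e+01]), 'qd': array([ 0.07247166,  0.02929381,  0.00222494,  0.01739153, -0.00536048,
        0.03008572]), 'joint_torque': array([-3.94483031e-04, -5.82716274e+01,  2.93054366e+01,  6.99729323e+00,
        7.06183855e-03, -1.61405947e-04]), 'tcp_pos': array([0.2069445 , 0.64199073, 0.22562664]), 'eef_rot': array([ 1.79906947e+02, -7.73193136e-03, -1.78728291e+01]), 'contact_force': array([-0.45866162, -0.24642554,  0.16876599]), 'moment': array([-0.03386814, -0.04059531,  0.03957849]), 'gripper_width': 0.08793807798601236} 0.0188
scene 44.712311403943396 254.9830062861885 185.4432872515962 [[ 0.41588347  0.50658549 -0.7552563   1.56616803]
 [ 0.90940619 -0.23587978  0.3425509  -0.42201336]
 [-0.00461838 -0.82929601 -0.55879048  0.85342588]
 [ 0.          0.          0.          1.        ]]
top 52.663900418619846 256.77951091384716 197.07199829250146 [[ 0.02887541 -0.9988134   0.03921741  0.55254189]
 [-0.99955866 -0.02912637 -0.0058428   0.04655354]
 [ 0.00697813 -0.03903139 -0.99921362  1.14877405]
 [ 0.          0.          0.          1.        ]]
```

View pics/scene0.png

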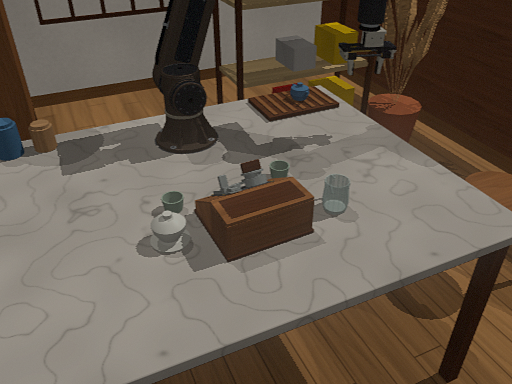

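View pics/top0.png

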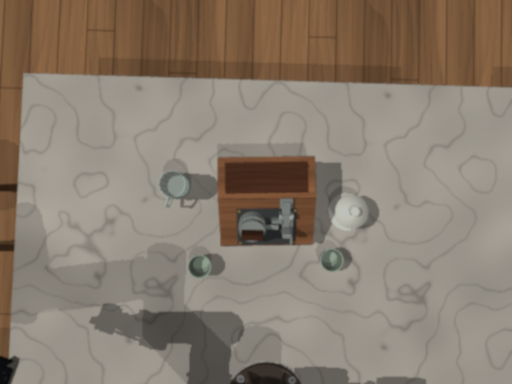

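```bash
cat > h.py <<'E'
import numpy as np,cv2
def cloud(c,T=None):
    z=c["z_map"]; h,w=z.shape; f=h/2/np.tan(np.radians(float(c["vfov"]))/2)
    u,v=np.meshgrid(np.arange(w),np.arange(h))
    P=np.stack([(u-c["cx"])/f*z,(v-c["cy"])/f*z,z],-1)
    T=c["extrinsics"] if T is None else T
    return P@T[:3,:3].T+T[:3,3]
E
python3 - <<'E'
from h import *
c=np.load("top0.npz"); P=cloud(c)
im=c["img"][140:280,150:390]; cv2.imwrite("pics/topc.png",cv2.resize(im[:,:,::-1],None,fx=3.3,fy=3.3,interpolation=cv2.INTER_NEAREST))
for r0 in range(150,256,6): print(r0,[ "%.0f,%.0f,%.0f"%tuple(1000*P[r0,k]) for k in (200,214,222,232,240,252,266,278,286,292,300,310,318)])
E
```

```text
150 ['733,213,-1', '734,171,1', '735,147,-0', '736,118,-0', '736,94,2', '738,58,-1', '739,16,0', '739,-19,2', '740,-43,2', '740,-61,4', '741,-85,2', '553,47,1149', '744,-139,-2']
156 ['714,212,4', '716,170,3', '717,147,-1', '717,117,2', '719,93,-4', '720,58,-2', '721,16,1', '721,-20,3', '723,-44,-0', '723,-61,2', '723,-85,3', '706,-98,125', '725,-139,2']
162 ['697,211,2', '698,170,-2', '683,135,124', '684,109,126', '684,88,126', '685,56,127', '686,19,128', '687,-13,126', '688,-34,129', '688,-50,131', '689,-71,127', '690,-98,128', '707,-139,3']
168 ['679,210,5', '680,169,6', '667,135,128', '667,108,130', '668,87,129', '669,55,127', '670,18,129', '671,-13,130', '672,-34,129', '672,-50,129', '673,-71,128', '674,-99,123', '689,-140,1']
174 ['661,210,4', '662,168,2', '651,134,126', '652,108,126', '652,86,132', '653,55,128', '654,18,129', '655,-14,130', '656,-35,128', '656,-51,126', '657,-72,128', '658,-98,128', '672,-140,-1']
180 ['643,209,5', '645,168,1', '635,134,125', '553,47,1149', '636,86,128', '637,54,129', '638,18,129', '640,-14,124', '640,-35,129', '641,-51,126', '641,-72,128', '6
[... 1579 characters left out ...]
485,163,1', '490,134,66', '490,106,68', '494,82,119', '496,50,144', '493,12,69', '494,-22,66', '498,-39,127', '495,-61,67', '496,-83,70', '496,-112,62', '494,-144,-1']
240 ['466,203,2', '468,162,2', '472,134,57', '473,106,57', '474,84,57', '481,50,143', '476,11,61', '476,-23,54', '477,-45,59', '478,-62,54', '478,-85,54', '479,-113,54', '476,-144,1']
246 ['449,202,6', '450,162,1', '452,137,13', '452,109,3', '453,85,9', '453,50,-1', '454,9,2', '455,-27,1', '456,-50,1', '456,-68,1', '457,-92,-0', '458,-121,0', '459,-144,3']
252 ['432,202,6', '432,161,-1', '433,137,1', '434,108,0', '435,84,5', '435,49,1', '437,8,6', '438,-27,1', '438,-51,2', '439,-69,0', '440,-92,3', '440,-122,-2', '441,-145,1']
```

View pics/topc.png

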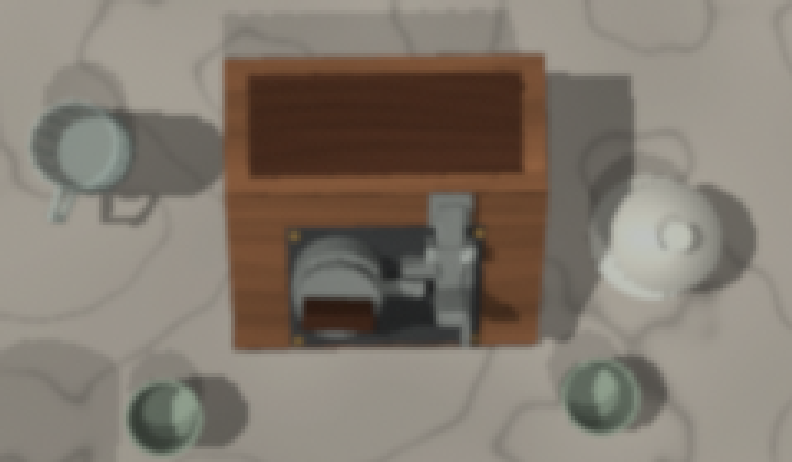

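Run:
```python
from h import *
for n in ("top","scene"):
    c=np.load(n+"0.npz"); P=cloud(c).reshape(-1,3); z=c["z_map"].ravel()
    ok=(z>0)&(P[:,0]>.4)&(P[:,0]<.75)&(P[:,1]>-.13)&(P[:,1]<.16)
    Q=P[ok]
    print(n,"table z",np.median(P[(z>0)&(P[:,0]>.4)&(P[:,0]<.7)&(abs(P[:,1])<.4)&(abs(P[:,2])<.02),2]))
    L=Q[(Q[:,2]>.118)&(Q[:,2]<.134)&(Q[:,0]>.58)]
    print("lid z",np.median(L[:,2]),len(L))
    B=Q[(Q[:,2]>.04)&(Q[:,2]<.16)]
    for name,S in (("lid",L),("box",B)):
        (cx,cy),(w,h),a=cv2.minAreaRect(S[:,:2].astype(np.float32)); print(name,cx,cy,w,h,a)
        print(np.percentile(S,[0.5,99.5],axis=0))
    if n=="top":
        # box yaw from robust side edges: leftmost/rightmost y per x bin
        xs=np.arange(.60,.695,.006);lo=[];hi=[]
        for x in xs:
            s=L[abs(L[:,0]-x)<.004]; lo.append(np.percentile(s[:,1],.5)); hi.append(np.percentile(s[:,1],99.5))
        print("yaw sides",np.degrees(np.polyfit(xs,lo,1)[0]),np.degrees(np.polyfit(xs,hi,1)[0]),np.mean(lo),np.mean(hi))
        # slope plane from wood strips
        W=Q[(Q[:,0]>.48)&(Q[:,0]<.575)&((Q[:,1]>.095)|(Q[:,1]<-.075))&(Q[:,2]>.04)]
        A=np.c_[W[:,:2],np.ones(len(W))]; s,_,_,_=np.linalg.lstsq(A,W[:,2],rcond=None)
        res=W[:,2]-A@s; print("slope",s,np.degrees(np.arctan(np.hypot(*s[:2]))),np.degrees(np.arctan2(s[1],s[0])),res.std(),len(W))
        print("x where z=.124 at y=.017",(.124-s[2]-s[1]*.017)/s[0],"z=.045",(.045-s[2]-s[1]*.017)/s[0])
```

```text
top table z 0.0016460064869050495
lid z 0.127412670820662 4429
lid 0.6402485370635986 0.017510227859020233 0.12523269653320312 0.2598634660243988 1.7893788814544678
[[ 0.58077511 -0.11160329  0.11975995]
 [ 0.70206107  0.14685997  0.13272056]]
box 0.5809298753738403 0.014947429299354553 0.24079668521881104 0.26057931780815125 2.545288562774658
[[ 0.46131425 -0.11452417  0.0470774 ]
 [ 0.70064941  0.14576398  0.14974534]]
yaw sides 3.843523188820832 1.8457116981038812 -0.11053301268484608 0.14716359998912062
slope [ 0.6260474   0.02770542 -0.24294207] 32.07373269432472 2.53394309244352 0.0019403900455363318 1136
x where z=.124 at y=.017 0.5853727338579557 z=.045 0.45918420623607303
scene table z -0.0006576239920818572
lid z 0.12475134368123586 2575
lid 0.6409565806388855 0.015099510550498962 0.12560810148715973 0.26185083389282227 1.908324956893921
[[ 0.58205207 -0.11547076  0.11835212]
 [ 0.70528237  0.14327821  0.12970888]]
box 0.5831353068351746 0.012298665940761566 0.24541057646274567 0.26368165016174316 2.3609390258789062
[[ 0.48190391 -0.1206416   0.0412328 ]
 [ 0.70697828  0.14419102  0.14552892]]
```

>>> {"fn": "step_arm", "kwargs": {
  "commands": [
    [[20,20,0],0],
    [[36,38,0],0],
    [[40,42,0],0],
    [[40,42,0],0],
    [[40,42,0],0],
    [[40,42,0],0],
    [[40,42,0],0],
    [[40,42,0],0],
    [[40,42,0],0],
    [[40,42,0],0],
    [[40,42,0],0],
    [[30,32,0],0],
    [[8,6.5,0],0],
    [[0,0,0],10],
    [[0,0,0],10],
    [[0,0,0],10],
    [[0,0,0],10],
    [[0,0,0],10],
    [[0,0,0],10],
    [[0,0,0],10]
  ],
  "gripper": 0
}}

```text
time_s: 2.6
tcp_pos: [0.4933, 0.0521, 0.2264]
eef_rot: [180.0, 0.0, -88.2]
contact_force: [-0.4, -0.1, 0.9]
gripper_width: 0.0875
```

>>> {"fn": "step_arm", "kwargs": {
  "commands": [
    [[0,0,0],0],
    [[0,0,0],0]
  ]
}}

```text
time_s: 2.85
tcp_pos: [0.4935, 0.0518, 0.2265]
eef_rot: [180.0, 0.0, -87.6]
contact_force: [0.8, -0.1, -0.3]
gripper_width: 0.0877
```

Run:
```python
from h import *
from plant import r,imaging
from scipy.spatial.transform import Rotation as R
s=r.get_state(); print(s)
c=imaging.capture("wrist"); T=np.eye(4); T[:3,:3]=R.from_euler("xyz",s["eef_rot"],degrees=True).as_matrix(); T[:3,3]=s["tcp_pos"]
c["extrinsics"]=T@c["T_tool_cam"]; np.savez("w1.npz",**c); print(c["T_tool_cam"],c["vfov"])
cv2.imwrite("pics/w1.png",c["img"][:,:,::-1])
```

```text
{'time_s': 2.85, 'joints': array([ 2.87304552e+01,  3.52498023e+00, -2.13134555e+01, -4.39534078e-03,
       -6.51691253e+01, -2.63487943e+01]), 'qd': array([-0.06964082,  0.07537607, -0.06946189,  0.08493713, -0.05453795,
       -0.64522589]), 'joint_torque': array([ 3.03342717e-02, -3.33498323e+01,  2.82654315e+01,  6.74958453e+00,
       -4.17064861e-03, -7.01133348e-02]), 'tcp_pos': array([0.49349061, 0.05182192, 0.22646722]), 'eef_rot': array([ 1.79991454e+02,  2.18494076e-04, -8.76201852e+01]), 'contact_force': array([ 0.76735246, -0.12564389, -0.26678472]), 'moment': array([ 0.05062736, -0.03529624, -0.04098681]), 'gripper_width': 0.08770618758238506}
[[ 7.02631006e-04 -9.66684175e-01 -2.55971117e-01  6.95100334e-02]
 [ 9.99999524e-01  8.52346420e-04 -4.73956301e-04 -5.11423300e-04]
 [ 6.76342121e-04 -2.55970662e-01  9.66684314e-01 -1.57793708e-01]
 [ 0.00000000e+00  0.00000000e+00  0.00000000e+00  1.00000000e+00]] 68.98867141364786
```

View pics/w1.png

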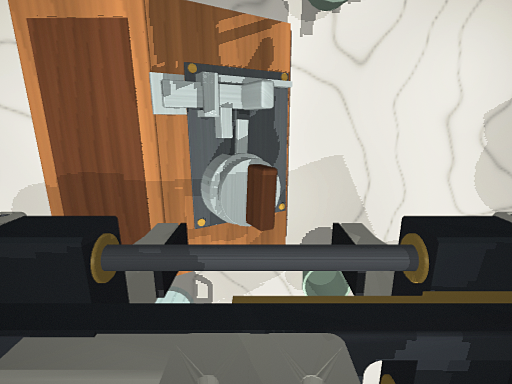

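```bash
cat >> h.py <<'E'
from scipy.spatial.transform import Rotation as R
def plateT(S=(.5257,.0123,.0847),yaw=2.2):
    T=np.eye(4); Rb=R.from_euler("z",yaw,degrees=True).as_matrix()
    a=np.radians(32); Rp=np.array([[np.cos(a),0,-np.sin(a)],[0,1,0],[np.sin(a),0,np.cos(a)]])
    T[:3,:3]=Rb@Rp; T[:3,3]=S; return T
def toplate(P,**k):
    T=plateT(**k); return (P-T[:3,3])@T[:3,:3]
E
python3 - <<'E'
from h import *
for n in ("w1","top0"):
    c=np.load(n+".npz"); P=cloud(c); p=toplate(P)*1000; ok=(c["z_map"]>0.05)
    p=p[ok]; P2=P[ok]
    def st(name,m):
        q=p[m]; print(n,name,len(q),*( [np.round(np.percentile(q,k,axis=0),1) for k in (2,50,98)] if len(q)>5 else []))
    x,y,z=p.T
    st("slope wood",(abs(x)<60)&(((y>-120)&(y<-85))|((y>85)&(y<120)))&(abs(z)<15))
    st("wing top",(abs(x)<16)&(abs(y-40)<36)&(z>66)&(z<80))
    st("disc",(np.hypot(x,y-40)<40)&(z>38)&(z<48))
    st("tab top",(abs(x+11)<14)&(abs(y+51)<20)&(z>48)&(z<62))
    st("plate",(abs(x)<60)&(abs(y-10)<12)&(abs(z)<8))
    W=p[(abs(x)<55)&(((y>-120)&(y<-85)))&(abs(z)<15)]
    A=np.c_[W[:,:2],np.ones(len(W))]; print("tilt",np.linalg.lstsq(A,W[:,2],rcond=None)[0])
    q=p[(abs(x)<16)&(abs(y-40)<36)&(z>66)&(z<80)]; print("wing rect",cv2.minAreaRect(q[:,:2].astype(np.float32)))
    q=p[(abs(x+11)<14)&(abs(y+51)<20)&(z>48)&(z<62)]; print("tab rect",cv2.minAreaRect(q[:,:2].astype(np.float32)))
    lid=P2[(abs(P2[:,2]-.125)<.008)&(P2[:,0]>.57)&(P2[:,0]<.72)&(abs(P2[:,1]-.014)<.14)]
    print("lid",np.median(lid[:,2]),np.percentile(lid[:,:2],[.3,99.7],axis=0),cv2.minAreaRect(lid[:,:2].astype(np.float32)))
E
```

```text
w1 slope wood 6011 [ -57.2 -119.2   -1.7] [  7.4 -97.3  -0.3] [ 57.7 113.2   1.1]
w1 wing top 1110 [-7.4 11.  66.6] [ 2.5 37.  72.5] [ 8.5 65.4 73.8]
w1 disc 1750 [-31.4   7.2  39.4] [15.3 35.2 42.9] [32.4 67.3 46.9]
w1 tab top 422 [-16.1 -62.8  48.6] [ -8.6 -51.3  53.2] [ -3.8 -40.1  54.7]
w1 plate 1514 [-57.8  -1.7  -1.1] [29.3  6.8  1.2] [59.  21.1  5.1]
tilt [ 0.00041801  0.00088796 -0.28995139]
wing rect ((0.17569875717163086, 38.79738998413086), (57.39250564575195, 16.451629638671875), 86.71482849121094)
tab rect ((-10.08504867553711, -51.72893524169922), (13.253477096557617, 24.142253875732422), 1.710523247718811)
lid 0.12577101394152784 [[ 0.57164554 -0.10728438]
 [ 0.70334376  0.10232877]] ((0.6346607208251953, 0.018647119402885437), (0.13439349830150604, 0.255862832069397), 2.1862072944641113)
top0 slope wood 937 [ -57.  -118.7   -1.9] [  3.1 -85.2   1.5] [ 58.1 118.6   5. ]
top0 wing top 140 [-6.3 13.4 66.3] [ 4.1 41.7 73.5] [10.3 67.4 77.2]
top0 disc 232 [-31.    7.5  40.5] [16.1 39.  44.5] [33.9 71.9 47.8]
top0 tab top 44 [-14.1 -60.8  49. ] [ -6.8 -50.   54.9] [ -2.6 -39.7  57.4]
top0 plate 172 [-58.9  -1.7  -0.9] [31.6  6.1  3. ] [58.8 20.   7.1]
tilt [-0.0010539  -0.00357234  0.81810152]
wing rect ((1.8715901374816895, 40.30915451049805), (54.398807525634766, 17.070707321166992), 88.54000091552734)
tab rect ((-8.27711296081543, -50.36967468261719), (11.865478515625, 21.475017547607422), 2.3450512886047363)
lid 0.1272885118923901 [[ 0.57137855 -0.11263081]
 [ 0.70259509  0.14744456]] ((0.6350383162498474, 0.017582014203071594), (0.13245242834091187, 0.26012104749679565), 2.545288324356079)
```

>>> {"fn": "step_arm", "kwargs": {
  "commands": [
    [[1.7,3.8,10],0],
    [[0,0,20],0],
    [[0,0,16],0],
    [[0,0,4],0],
    [[0,0,0],0],
    [[0,0,0],0]
  ],
  "gripper": 0.61,
  "grip_force": 20
}}

```text
time_s: 3.65
tcp_pos: [0.4902, 0.0498, 0.1771]
eef_rot: [-179.9, 0.0, -87.8]
contact_force: [-0.1, 0.0, 0.0]
gripper_width: 0.036
```

>>> {"fn": "step_arm", "kwargs": {
  "commands": [
    [[0,0,15],0],
    [[0,0,15],0],
    [[0,0,7],0],
    [[0,0,0],0],
    [[0,0,0],0]
  ]
}}

```text
time_s: 4.28
tcp_pos: [0.4902, 0.0497, 0.1398]
eef_rot: [-180.0, -0.0, -87.9]
contact_force: [1.0, -0.7, -0.2]
gripper_width: 0.0342
```

Run:
```python
from h import *
from plant import r,imaging
s=r.get_state(); print(s["tcp_pos"],s["contact_force"],s["gripper_width"])
c=imaging.capture("wrist"); cv2.imwrite("pics/w2.png",c["img"][:,:,::-1])
c=imaging.capture("scene"); cv2.imwrite("pics/s2.png",cv2.resize(c["img"][130:260,130:360,::-1],None,fx=3,fy=3))
```

```text
[0.49017047 0.04974937 0.13977967] [ 1.01216545 -0.66493878 -0.15618102] 0.03417219186313641
```

View pics/w2.png

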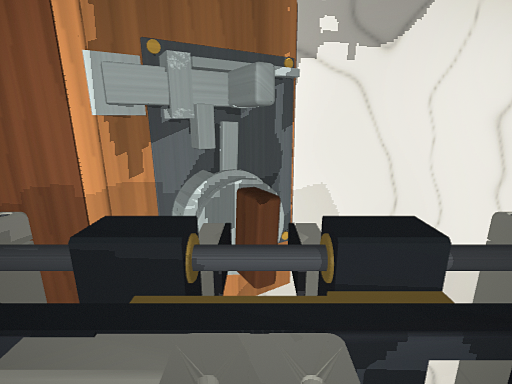

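View pics/s2.png

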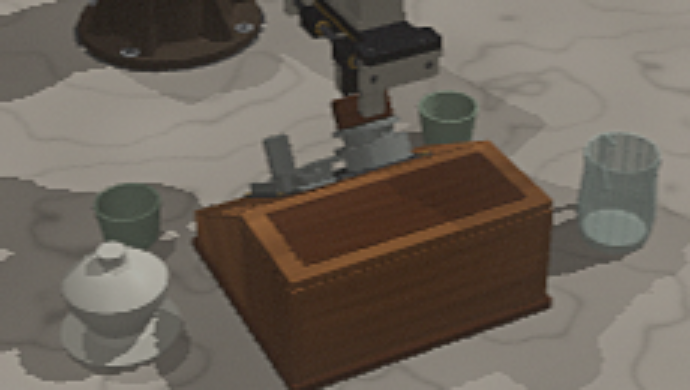

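The wrist picture shows the wing (columns 235–280) between the two fingers (about 210 and 305), untouched. I'm closing now.

>>> {"fn": "step_arm", "kwargs": {
  "commands": [
    [[0,0,0],0],
    [[0,0,0],0],
    [[0,0,0],0],
    [[0,0,0],0]
  ],
  "gripper": 1,
  "grip_force": 30
}}

```text
time_s: 4.88
tcp_pos: [0.4892, 0.0495, 0.1394]
eef_rot: [179.9, -0.0, -87.9]
contact_force: [-5.4, 0.3, 1.8]
gripper_width: 0.0179
```

>>> {"fn": "step_arm", "kwargs": {
  "commands": [
    [[0,-1,1.7],0],
    [[0,-1,1.7],0],
    [[0,-1,1.7],0],
    [[0,-1,1.7],0],
    [[0,-1,1.7],0],
    [[0,-1,1.7],0],
    [[0,0,0],0]
  ]
}}

```text
time_s: 5.75
tcp_pos: [0.4946, 0.0494, 0.1304]
eef_rot: [179.9, -0.1, -87.9]
contact_force: [-13.5, 1.5, 18.6]
gripper_width: 0.0185
```

```bash
cat > look.py <<'E'
from h import *
from plant import r,imaging
import sys
t=sys.argv[1]
s=r.get_state(); print(s["time_s"],s["tcp_pos"],s["eef_rot"],s["contact_force"],s["moment"],s["gripper_width"])
c=imaging.capture("wrist"); T=np.eye(4); T[:3,:3]=R.from_euler("xyz",s["eef_rot"],degrees=True).as_matrix(); T[:3,3]=s["tcp_pos"]
c["extrinsics"]=T@c["T_tool_cam"]; np.savez("w%s.npz"%t,**c); w=c["img"]
c=imaging.capture("scene"); a=cv2.resize(c["img"][130:260,150:330],(532,384))
d=imaging.capture("top"); np.savez("t%s.npz"%t,**d); b=cv2.resize(d["img"][140:280,150:390],(658,384))
cv2.imwrite("pics/w%s.png"%t,w[:,:,::-1]); cv2.imwrite("pics/s%s.png"%t,a[:,:,::-1])
cv2.imwrite("pics/t%s.png"%t,b[:,:,::-1])
E
python3 look.py 3
python3 - <<'E'
from h import *
for n in ("w2","w3"):
  try:
    c=np.load(n+".npz")
  except Exception: continue
  p=toplate(cloud(c))*1000; p=p[c["z_map"]>.05]; x,y,z=p.T
  m=(np.hypot(x,y-40)<33)&(x>14)&(z>26)&(z<50); print(n,m.sum(),np.percentile(z[m],[10,50,90]))
E
```

```text
5.75 [0.49461559 0.04939783 0.13042332] [ 1.79883056e+02 -5.20123887e-02 -8.78521490e+01] [-13.52465695   1.49869547  18.58867177] [0.43482778 5.15349458 0.04340223] 0.018519148962076928
w3 386 [31.16121159 31.89612019 32.87670594]
```

View pics/w3.png

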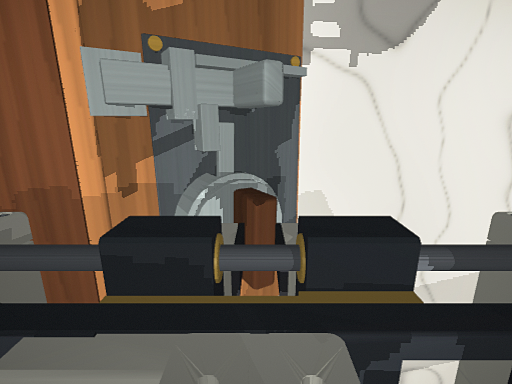

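Disc face now measures 32 mm out, against 43 mm at the start, so the knob is fully in. Next I turn it.

>>> {"fn": "step_arm", "kwargs": {
  "commands": [
    [[0,0,0],4],
    [[0,0,0],5],
    [[0,0,0],5],
    [[0,0,0],5],
    [[0,0,0],5],
    [[0,0,0],5],
    [[0,0,0],0]
  ]
}}

```text
time_s: 6.78
tcp_pos: [0.4941, 0.0495, 0.1305]
eef_rot: [179.9, -0.1, -116.9]
contact_force: [-17.3, 1.4, 21.0]
gripper_width: 0.0177
```

```bash
python3 look.py 4
python3 - <<'E'
from h import *
for n in ("w4",):
  c=np.load(n+".npz")
  p=toplate(cloud(c))*1000; p=p[c["z_map"]>.05]; x,y,z=p.T
  m=(np.hypot(x,y-40)<33)&(x>14)&(z>26)&(z<50); print(n,m.sum(),np.percentile(z[m],[10,50,90]))
E
```

```text
6.775 [0.49407377 0.04946333 0.13045107] [ 1.79888592e+02 -1.01623038e-01 -1.16923754e+02] [-17.25420028   1.37421768  21.02574031] [0.96972799 6.01911319 0.0809377 ] 0.017746211457468096
w4 95 [31.98067429 44.89549962 48.99035439]
```

View pics/w4.png

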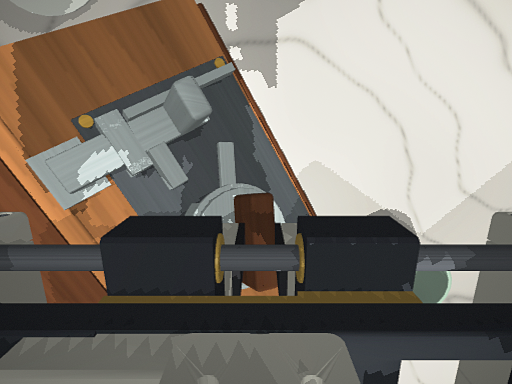

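View pics/t4.png

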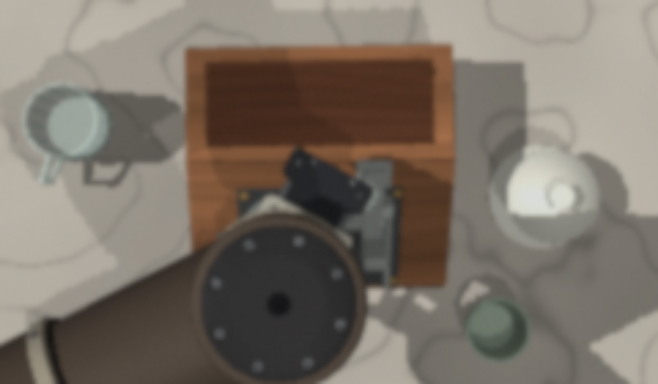

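The arm has turned away from the foot and follows the wing. Forces are about 27 N in total. I'll carry on to the end stop.

>>> {"fn": "step_arm", "kwargs": {
  "commands": [
    [[0,0,0],5],
    [[0,0,0],5],
    [[0,0,0],5],
    [[0,0,0],5],
    [[0,0,0],5],
    [[0,0,0],5],
    [[0,0,0],4],
    [[0,0,0],0]
  ]
}}

```text
time_s: 7.92
tcp_pos: [0.4938, 0.0501, 0.1303]
eef_rot: [179.9, -0.1, -150.9]
contact_force: [-19.1, 5.6, 21.6]
gripper_width: 0.017
```

```bash
python3 look.py 5
```

```text
7.925 [0.4937521  0.05012248 0.13029955] [ 1.79909317e+02 -1.41858978e-01 -1.50879117e+02] [-19.11887298   5.59089643  21.64400384] [2.56308209 6.80602461 0.43641397] 0.017004875843596334
```

View pics/w5.png

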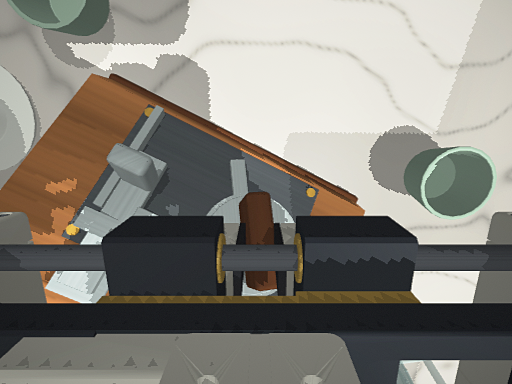

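Run:
```python
from h import *
c=np.load("w5.npz"); p=toplate(cloud(c))*1000; ok=c["z_map"]>.05; x,y,z=np.moveaxis(p,-1,0)
for r0 in range(158,200,6): print(r0,[ "%.0f,%.0f,%.0f"%tuple(p[r0,k]) for k in (226,230,234,238,242,246,250)])
rad=np.hypot(x,y-40); m=ok&(rad>44)&(rad<68)&(z>5.5)&(z<13)&(x<-10)&(y>-10)&(y<60)
print(m.sum(), np.degrees(np.arctan2(-x[m],40-y[m])).mean(),np.percentile(z[m],[5,50,95]))
```

```text
158 ['-60,-4,1', '-62,-1,1', '-63,2,2', '-65,5,2', '-67,8,1', '-68,11,2', '-70,14,2']
164 ['-55,-2,1', '-55,1,5', '-56,4,8', '-57,7,10', '-59,10,8', '-63,13,2', '-65,16,0']
170 ['-50,1,1', '-52,3,1', '-51,6,9', '-52,9,9', '-54,12,9', '-58,15,2', '-60,18,2']
176 ['-46,3,1', '-47,6,1', '-46,9,9', '-47,11,9', '-50,14,8', '-51,17,9', '-55,21,2']
182 ['-41,5,1', '-43,8,1', '-42,11,9', '-43,13,10', '-45,16,8', '-46,19,9', '-50,23,3']
188 ['-36,7,2', '-38,10,1', '-37,13,10', '-38,16,10', '-40,18,10', '-41,21,9', '-46,25,1']
194 ['-32,9,2', '-33,12,1', '-32,15,9', '-29,17,25', '-31,20,24', '-21,20,58', '-21,22,61']
427 59.63935571594127 [7.56839475 8.80881117 9.77208069]
```

Arm measured at 59.6°, at the end stop. Backing out along the axis, then releasing and rising.

>>> {"fn": "step_arm", "kwargs": {
  "commands": [
    [[0.95,0.5,-1.7],0],
    [[0.95,0.5,-1.7],0],
    [[0.95,0.5,-1.7],0],
    [[0.95,0.5,-1.7],0],
    [[0.95,0.5,-1.7],0],
    [[0.95,0.5,-1.7],0],
    [[0,0,0],0]
  ]
}}

```text
time_s: 8.95
tcp_pos: [0.4882, 0.0501, 0.139]
eef_rot: [179.9, -0.1, -150.8]
contact_force: [-7.1, 3.9, 1.1]
gripper_width: 0.0165
```

>>> {"fn": "step_arm", "kwargs": {
  "commands": [
    [[0,0,0],0],
    [[0,0,0],0],
    [[0,0,0],0],
    [[0,0,-20],0],
    [[0,0,-30],0],
    [[0,0,-30],0],
    [[0,0,0],0]
  ],
  "gripper": 0.61
}}

```text
time_s: 9.82
tcp_pos: [0.4913, 0.0503, 0.2222]
eef_rot: [-179.9, 0.3, -150.9]
contact_force: [-0.2, -0.7, -0.7]
gripper_width: 0.0344
```

```bash
python3 look.py 6
python3 - <<'E'
from h import *
c=np.load("w6.npz"); p=toplate(cloud(c))*1000; ok=c["z_map"]>.05; x,y,z=np.moveaxis(p,-1,0)
rad=np.hypot(x,y-40); m=ok&(rad>44)&(rad<68)&(z>5.5)&(z<26)&(x<-10)&(y>-10)&(y<60)
print(m.sum(), np.degrees(np.arctan2(-x[m],40-y[m])).mean(),np.percentile(z[m],[5,50,95]))
m=ok&(rad<33)&(z>26)&(z<50);print("disc",m.sum(),np.percentile(z[m],[10,50,90]))
m=ok&(abs(x+11)<14)&(abs(y+51)<20)&(z>48)&(z<62); print("tab rect",cv2.minAreaRect(p[m][:,:2].astype(np.float32)),np.median(z[m]))
m=ok&(abs(x)<20)&(abs(y+90)<10)&(abs(z)<10);print("wood",np.median(z[m]))
E
```

```text
9.825 [0.49127698 0.05025966 0.22215224] [-179.94481356    0.30964106 -150.85211469] [-0.18426431 -0.73827555 -0.69695366] [ 0.05021556 -0.13585016 -0.01631725] 0.034396911436607655
237 58.99333249624613 [17.85437253 19.70334711 20.93734776]
disc 2114 [42.08713967 42.98051997 43.86669867]
tab rect ((-10.460800170898438, -51.1960334777832), (24.071298599243164, 13.804065704345703), 89.44416809082031) 53.265287815961884
wood -0.30773307759495017
```

View pics/w6.png

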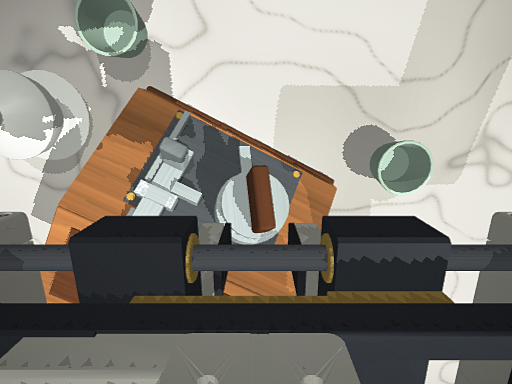

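Locked in the second notch: disc back at 43 mm, arm at 59° and 20 mm out. On to the bolt.

>>> {"fn": "step_arm", "kwargs": {
  "commands": [
    [[0,0,0],-7],
    [[0,0,0],-10],
    [[0,0,0],-10],
    [[0,0,0],-10],
    [[0,0,0],-10],
    [[0,0,0],-10],
    [[0,0,0],-6],
    [[15,2,0],0],
    [[30,3,0],0],
    [[30,3,0],0],
    [[15.5,0.5,0],0],
    [[0,0,20],0],
    [[0,0,22],0],
    [[0,0,10],0],
    [[0,0,0],0],
    [[0,0,0],0]
  ],
  "gripper": 0.5
}}

```text
time_s: 11.98
tcp_pos: [0.4848, -0.0409, 0.1683]
eef_rot: [-179.9, -0.0, -87.9]
contact_force: [0.4, 0.2, 0.4]
gripper_width: 0.0439
```

```bash
python3 look.py 7
python3 - <<'E'
from h import *
c=np.load("w7.npz"); p=toplate(cloud(c))*1000; ok=c["z_map"]>.05; x,y,z=np.moveaxis(p,-1,0)
m=ok&(abs(x+11)<14)&(abs(y+51)<20)&(z>48)&(z<62); print("tab rect",m.sum(),cv2.minAreaRect(p[m][:,:2].astype(np.float32)) if m.sum()>5 else 0)
E
```

```text
11.975 [ 0.48484897 -0.04091363  0.16825303] [-1.79946470e+02 -1.61298869e-03 -8.78618510e+01] [0.44259932 0.21877817 0.41754974] [ 0.07628129 -0.02554489  0.01262622] 0.04386841024603831
tab rect 518 ((-10.30760383605957, -52.253292083740234), (13.632718086242676, 23.419416427612305), 1.1122666597366333)
```

View pics/w7.png

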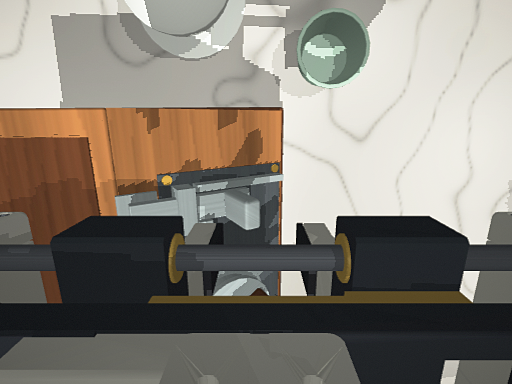

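Tab top at about (240,208), between the finger gap columns 205 and 315. Lowering and pushing.

>>> {"fn": "step_arm", "kwargs": {
  "commands": [
    [[0,-1.4,15],0],
    [[0,0,20],0],
    [[0,0,12],0],
    [[0,0,3.5],0],
    [[0,0,0],0]
  ]
}}

```text
time_s: 12.75
tcp_pos: [0.4858, -0.041, 0.117]
eef_rot: [180.0, -0.0, -87.9]
contact_force: [0.6, 0.5, 0.5]
gripper_width: 0.0436
```

>>> {"fn": "step_arm", "kwargs": {
  "commands": [
    [[0,1.7,1],0],
    [[0,3.4,2.1],0],
    [[0,3.4,2.1],0],
    [[0,3.4,2.1],0],
    [[0,0,0],0]
  ]
}}

```text
time_s: 13.38
tcp_pos: [0.4736, -0.0414, 0.1097]
eef_rot: [-180.0, 0.0, -87.9]
contact_force: [1.1, -0.1, 1.5]
gripper_width: 0.0438
```

```bash
python3 look.py 8
python3 - <<'E'
from h import *
c=np.load("w8.npz"); p=toplate(cloud(c))*1000; ok=c["z_map"]>.05; x,y,z=np.moveaxis(p,-1,0)
m=ok&(abs(x+21)<27)&(abs(y+51)<16)&(z>51)&(z<57); print("tab rect",m.sum(),cv2.minAreaRect(p[m][:,:2].astype(np.float32)) if m.sum()>5 else 0)
E
```

```text
13.375 [ 0.47357954 -0.04135731  0.10974642] [-1.79996283e+02  6.98256994e-03 -8.78629283e+01] [ 1.05521326 -0.13111872  1.54630855] [ 0.10013836 -0.57355446  0.03973822] 0.04384966034567756
tab rect 537 ((-10.724311828613281, -59.959068298339844), (12.385435104370117, 34.21036148071289), 79.74628448486328)
```

View pics/w8.png

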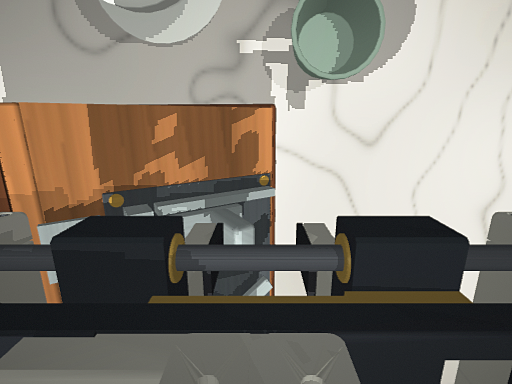

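>>> {"fn": "step_arm", "kwargs": {
  "commands": [
    [[0,3.4,2.1],0],
    [[0,3.4,2.1],0],
    [[0,3.4,2.1],0],
    [[0,3.4,2.1],0],
    [[0,3.4,2.1],0],
    [[0,0,0],0]
  ]
}}

```text
time_s: 14.28
tcp_pos: [0.4559, -0.0421, 0.0988]
eef_rot: [179.9, -0.0, -87.9]
contact_force: [0.5, 0.2, 0.2]
gripper_width: 0.0441
```

```bash
python3 look.py 9
```

```text
14.275 [ 0.45586786 -0.04214737  0.0987972 ] [ 1.79913114e+02 -5.63966959e-03 -8.78791343e+01] [0.53433621 0.2210945  0.19074422] [ 0.08721251 -0.02102072 -0.02436109] 0.04414731003202085
```

View pics/w9.png

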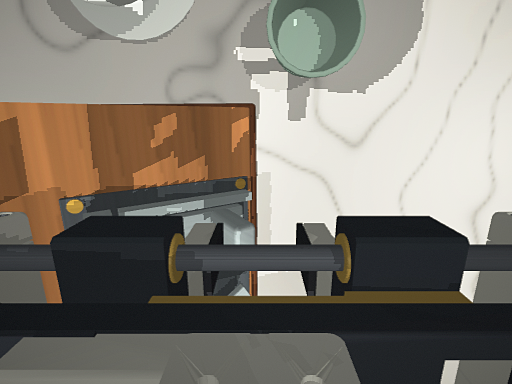

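View pics/s9.png

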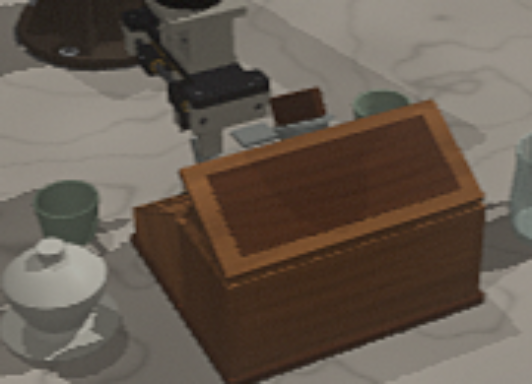

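The lid has sprung up. I'll push on until the bolt meets its end stop.

>>> {"fn": "step_arm", "kwargs": {
  "commands": [
    [[0,2.5,1.6],0],
    [[0,2.5,1.6],0],
    [[0,2.5,1.6],0],
    [[0,0,0],0]
  ]
}}

```text
time_s: 14.92
tcp_pos: [0.4526, -0.042, 0.0963]
eef_rot: [-179.6, -0.0, -87.8]
contact_force: [5.3, -4.0, 7.1]
gripper_width: 0.0439
```

>>> {"fn": "step_arm", "kwargs": {
  "commands": [
    [[0,1.5,0.9],0],
    [[0,0,0],0]
  ]
}}

```text
time_s: 15.18
tcp_pos: [0.4525, -0.042, 0.0961]
eef_rot: [-179.5, 0.0, -87.8]
contact_force: [7.7, -4.5, 9.7]
gripper_width: 0.0439
```

>>> {"fn": "step_arm", "kwargs": {
  "commands": [
    [[0,1.5,0.9],0],
    [[0,0,0],0]
  ]
}}

```text
time_s: 15.42
tcp_pos: [0.4524, -0.0419, 0.0959]
eef_rot: [-179.3, 0.0, -87.7]
contact_force: [10.1, -5.9, 13.4]
gripper_width: 0.0438
```

```bash
python3 look.py 10
```

```text
15.425 [ 0.45239599 -0.04190382  0.09593393] [-1.79334942e+02  2.48790060e-03 -8.77250265e+01] [10.13035109 -5.90866817 13.39195715] [-2.27684134 -4.1364137  -0.12400317] 0.043797213430921925
```

View pics/w10.png

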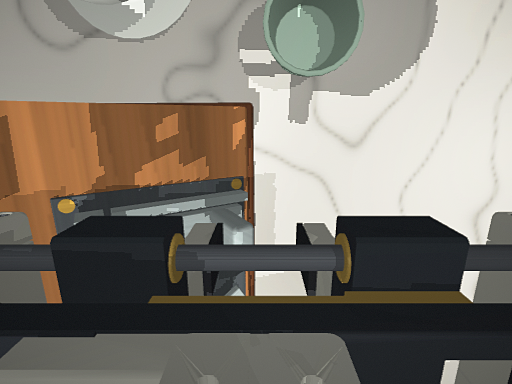

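View pics/s10.png

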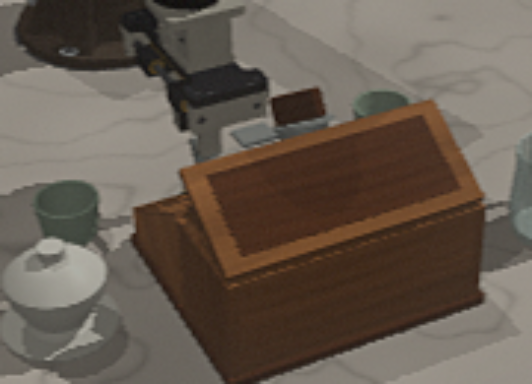

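View pics/t10.png

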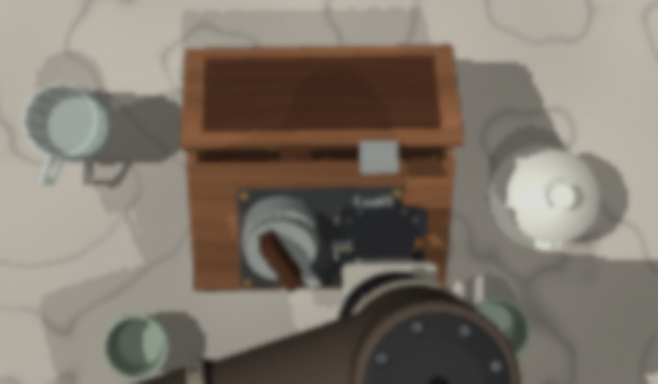

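Bolt stopped: tip is at u ≈ −39 mm, which is 34–35 mm of travel, and force rises to 18 N without motion, so this is the end stop. Backing off and rising clear.

>>> {"fn": "step_arm", "kwargs": {
  "commands": [
    [[0,-3,-2],0],
    [[0,-3,-2],0],
    [[0,0,-15],0],
    [[0,0,-30],0],
    [[0,0,-40],0],
    [[0,0,-40],0],
    [[0,10,-20],0],
    [[0,0,0],0],
    [[0,0,0],0]
  ]
}}

```text
time_s: 16.7
tcp_pos: [0.4415, -0.0425, 0.2405]
eef_rot: [179.9, 0.0, -87.9]
contact_force: [-0.4, -0.2, -0.4]
gripper_width: 0.0437
```

```bash
python3 look.py 11
python3 - <<'E'
from h import *
c=np.load("w11.npz"); p=toplate(cloud(c))*1000; ok=c["z_map"]>.05; x,y,z=np.moveaxis(p,-1,0)
m=ok&(abs(x+31)<40)&(abs(y+51)<16)&(z>51)&(z<57); print("tab rect",m.sum(),cv2.minAreaRect(p[m][:,:2].astype(np.float32)) if m.sum()>5 else 0)
rad=np.hypot(x,y-40); m=ok&(rad<33)&(z>26)&(z<50);print("disc",m.sum(),np.median(z[m]))
m=ok&(rad>44)&(rad<68)&(z>5.5)&(z<26)&(x<-10)&(y>-10)&(y<60)
print("arm",m.sum(), np.degrees(np.arctan2(-x[m],40-y[m])).mean(),np.percentile(z[m],[5,50,95]))
a=np.load("top0.npz");b=np.load("t11.npz")
d=cv2.absdiff(a["img"],b["img"]).max(2); 
for n,(u,v) in dict(pitcher=(177,186),gaiwan=(353,211),cup0=(200,266),cup1=(332,260)).items():
    t=cv2.cvtColor(a["img"],7)[v-22:v+22,u-22:u+22]; s=cv2.cvtColor(b["img"],7)[v-32:v+32,u-32:u+32]
    r=cv2.matchTemplate(s,t,cv2.TM_CCOEFF_NORMED); print(n,cv2.minMaxLoc(r)[1::2],"(10,10)=unmoved")
E
```

```text
16.7 [ 0.44153826 -0.04254039  0.24054993] [ 1.79891627e+02  5.55956739e-03 -8.78689836e+01] [-0.43111403 -0.20948853 -0.44100009] [ 0.07378704 -0.07290156  0.00646282] 0.043730165562812666
tab rect 235 ((-44.82513427734375, -52.065608978271484), (23.427446365356445, 13.487150192260742), 89.21285247802734)
disc 25 43.0955446547379
arm 182 58.339310035601926 [16.24742397 19.53476727 21.11657619]
pitcher (0.952671468257904, (10, 10)) (10,10)=unmoved
gaiwan (0.8568431735038757, (10, 10)) (10,10)=unmoved
cup0 (0.8640519976615906, (10, 10)) (10,10)=unmoved
cup1 (0.09730236232280731, (0, 20)) (10,10)=unmoved
```

View pics/w11.png

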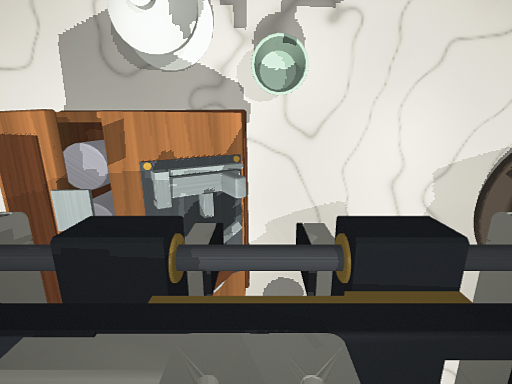

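View pics/s11.png

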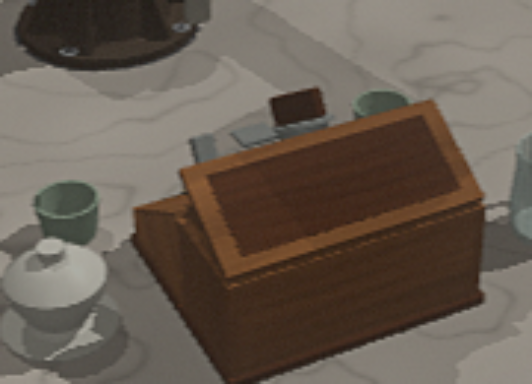

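View pics/t11.png

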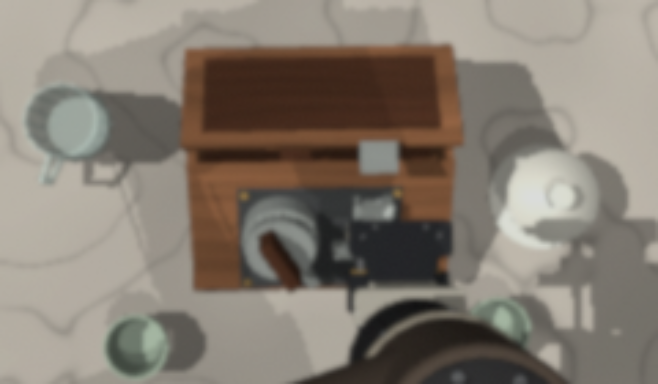

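```bash
python3 -c "
from plant import close_job; print(close_job())"
```

```text
the job is handed in; nothing more can be done
None
```

The tea box is open and the job is handed in, at 16.7 s of the 43 s allowed.

- **Knob:** I gripped the wing and pushed the knob fully in; the disc face went from 43 mm to 32 mm out. I then turned it clockwise until the arm measured 59.6°. When let out, the disc came back to 43 mm with the arm at about 58–59° and 20 mm out, so it is locked in the second notch.
- **Bolt:** I pushed the tab down the slope with one finger until it stopped. The last picture puts the tab at −44.8 mm, which is about 34 mm of travel, so it is fully drawn.
- **Lid:** It sprang up and stayed ajar, as the last scene and top pictures show.
- **Tableware:** Matching the top pictures from before and after found no movement of the gaiwan, the pitcher or cup0. That check failed for cup1 because the arm hid it. The scene and wrist pictures show cup1 standing, and nothing touched it that I know of, but I did not measure its position.
- **Forces:** The highest wrist force I read was about 29 N, while holding the knob in. At the bolt's end stop it was about 18 N, including 6 N sideways that I did not explain. The robot was clear of everything at hand-in.

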